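Sweep sorted meter parts off a repair board

ROBOT

A 6-joint arm with a two-finger parallel gripper is mounted at the origin on the work surface. World frame = base frame: x ahead of the robot, y to its left, z up, the work surface at z = 0. Lengths are in m, angles in rad, forces in N, time in s.
With the tool pointing down it reaches from about 0.25 to 0.8 m from the base axis. Payload 8.5 kg.
Tool frame: the origin (TCP) lies on the centre line of the jaws, within the pads' length; the fingertips stand 8 mm ahead of it and the grasp point (between the pads) lies 11 mm behind it; z points along the fingers, y is the line along which they close (so a half turn about z gives the same grasp; the last joint's range is limited). The gripper opens to 85 mm and grips with 20 to 120 N. Pads are 22 mm wide; open, the fingers measure 114 mm over their backs; the gripper's body (76 mm by 85 mm) begins 54 mm behind the grasp point. The pads swing forward as they close: fully open they stand 13 mm farther back than shut.
Start: joints at [1.116, 0.238, -0.013, 1.319, 0, 1.571], TCP at [0.231, 0.472, 0.205] pointing down, gripper open.
Joint ranges: [-2.66, 2.66], [-1.03, 1.9], [-1.14, 1.46], [-1.82, 2.27], [-1.45, 1.34], [-3.14, 3.14]. Speed limits (rad/s): [2.22, 2.22, 2.79, 3.14, 3.14, 3.14].

INTERFACE

Orientations are given as a unit quaternion [x, y, z, w].
In Python, from plant import monitor, cams, ticket gives the robot as it stands.
- The arm moves only by the tool drive_tool, never from a script. Its arguments are lists of equal length, an entry for each row: "hand": the finger opening in m, from 0 to 0.0854; "xyz": the shift along the tool's x, y, z in m, a list of three; "angular": the turn, a rotation vector about the tool's x, y, z in rad, a list of three. In form: {"hand": [hand, ...], "xyz": [[x, y, z], ...], "angular": [[rx, ry, rz], ...]}. A call has 1 to 8 rows; each row is the pose to reach, as a shift and turn from the pose commanded when the call began, along the tool's axes at that moment; what a row does not reach only later rows make up. A row lasts 1/12 s, in which the tool goes at most 41.7 mm and 7.16 degrees, less where a joint would pass 70% of its speed; a pose out of reach is approached as far as the arm can. A call with a gripper value outside its range is refused whole. The fingers move at their own pace and stop on an object; "grip_force" is the grip in N (left out, the last holds). Time passes only in rows, so rows that repeat a pose let the fingers close. It gives the time, the measured TCP pose, the force, the opening and the grip force at its end, in the units of the state.
- monitor.sense(): the state, without advancing time (a new reading comes with each control period).
- cams.capture(name): name is "scene" or "top" or "wrist"; returns the picture (420x560x3 uint8, red, green, blue); there is no depth.
- cams.calibration(name): a dict with "vertical_fov" (degrees; the focal length in pixels is half the picture's height over the tangent of half this angle, whatever the lens; pixels are square), "cx", "cy" (the principal point, pixels), "dist" ([k1, k2, p1, p2, k3] as OpenCV has them; the pictures are not rectified), "eye" and "orientation" of the camera in the world; the wrist camera has in their place "hand_eye" (4x4, takes a point from camera to tool coordinates, whose origin is the TCP and whose axes are the flange's). Camera axes: x right, y down, z forward; pixel columns grow to the right and rows downward; lengths in m; the calibration is good to about 2 mm. A picture is of the moment at which its call begins: read the wrist's pose just before it. calibration takes no time and is no camera call.
- ticket.sign_off(): hands the job in; it is judged then, once.
The state is a dict: "t": time; "qpos": joint angles; "dq": joint speeds; "joint_torque": joint torques, N m; "eef_pos": TCP position; "ee_rot": TCP orientation; "wrist_force": force on the tool from outside, world axes, zero at the start; "wrist_torque": the same for the moment, N m; "finger_gap": finger opening in m; "gripper_force": force on a finger pad.
Only numpy, scipy, OpenCV 4.12 (cv2) and the standard library are available. Lean on these libraries where they do the work, as an engineer would, in place of code of your own. Each camera call takes 0.05 s, during which the arm holds its last target. There are 200 camera calls.

TASK

Clear the green repair board by sweeping with the fingers: push both brass clamps over the board's edge into the blue tray and both red caps over the other edge into the white tray. Only push the parts along the board, at a calm pace, and let them drop off the edge into the tray; do not lift, carry or fling them. Leave the bottle and the black terminal cover where they are.

Things in the scene. Friction and masses are not known exactly. Their poses are not given: they have to be found in the camera images.
- board: Fixed green board 270 mm (its x, away from the robot) by 260 mm (its y); flat rimless top 40 mm above the table. A tray lies along its +y edge, the other along its -y edge. Origin: centre of its underside, on the table, z up. The four parts lie in separate rows, 37 mm or more apart in the board's x and within 55 mm of its centre in y, so each can be pushed straight along y past the others.
- blue_tray: Fixed blue open tray, 250 mm (its x) by 100 mm (its y), 32 mm tall, walls and floor 4 mm. It lies 3 mm from the board's +y or -y edge (which one changes from start to start), its rim 8 mm below the board's top, so a part pushed over the edge drops in. Origin: centre of its underside, on the table; axes parallel to the board's.
- white_tray: Fixed white open tray, 250 mm (its x) by 100 mm (its y), 32 mm tall, walls and floor 4 mm. It lies 3 mm from the board's +y or -y edge (which one changes from start to start), its rim 8 mm below the board's top, so a part pushed over the edge drops in. Origin: centre of its underside, on the table; axes parallel to the board's.
- clamp1: Loose brass terminal clamp, a block 20 x 20 mm and 14 mm tall with two dark screw heads on top, about 40 g, lying at any yaw on the green board. Origin: centre of its underside; z up.
- clamp2: Loose brass terminal clamp, a block 20 x 20 mm and 14 mm tall with two dark screw heads on top, about 40 g, lying at any yaw on the green board. Origin: centre of its underside; z up.
- cap1: Loose red plastic sealing cap, round, 22 mm across and 12 mm tall, about 12 g, lying flat on the green board. Origin: centre of its underside; z up.
- cap2: Loose red plastic sealing cap, round, 22 mm across and 12 mm tall, about 12 g, lying flat on the green board. Origin: centre of its underside; z up.
- bottle: Small amber bottle with black cap, 34 mm across, 55 mm tall, standing on the far strip of the board (about 100 mm beyond its centre in the board's x). Origin: centre of its underside. Loose, 15 mm of movement is too much.
- cover: Black plastic terminal cover, 26 x 60 mm, 20 mm tall, lying on the far strip of the board (about 100 mm beyond its centre in the board's x). Origin: centre of its underside. Loose, 15 mm of movement is too much.

How it is judged:
By the outcome, as a careful person would: the job done as asked, in the order asked, and still so for the second after the job is handed in, with the robot touching nothing.
It also fails if it takes over 62 s, if anything falls off the work surface, if the arm or the gripper's body presses on something with over 40 N, if the wrist force passes 120 N, or if a joint passes its speed limit or range.

## Working session

There is one attempt and no reset: what is moved stays moved. The work goes in short steps, Python scripts to look and compute and a tool call to move; the robot and the scene stay as the last step left them, time stands still between calls to the robot, and variables do not carry over. Pictures are saved under pics/ and viewed, at most 10 in all, crops included, and the job is handed in when it is done.

Besides the shell and the picture viewer there is one more tool, called after "Request:" as name(argument=value, ...) on one line, values as JSON. drive_tool: Moves the arm, as the interface text tells. Its arguments: {"type":"object","properties":{"hand":{"type":"array"},"xyz":{"type":"array"},"angular":{"type":"array"},"grip_force":{"type":"number"}},"required":["hand","xyz","angular"]}

```bash
mkdir -p pics; ls; python3 - <<'E'
from plant import monitor,cams,ticket
import cv2
for n in("top","scene"):
    cv2.imwrite(f"pics/{n}0.png",cams.capture(n)[:,:,::-1]); print(cams.calibration(n))
s=monitor.sense(); print(s)
E
```

```text
pics
{'vertical_fov': 50.63815976477825, 'cx': 283.31090976710414, 'cy': 206.3187719937273, 'dist': array([-0.14107685,  0.        ,  0.        ,  0.        ,  0.        ]), 'eye': array([0.52860075, 0.029905  , 0.78712482]), 'orientation': array([-0.70576662,  0.70704408, -0.03338788,  0.02945168])}
{'vertical_fov': 50.151027644055915, 'cx': 283.85578881539084, 'cy': 206.1029037034903, 'dist': array([-0.09150789,  0.        ,  0.        ,  0.        ,  0.        ]), 'eye': array([ 1.05030475, -0.16450202,  0.53382433]), 'orientation': array([ 0.77728269,  0.50626354, -0.19964724, -0.31570529])}
{'t': 0.1, 'qpos': array([ 1.11599485e+00,  2.38709713e-01, -1.41569406e-02,  1.31921299e+00,
        3.98611626e-05,  1.57078666e+00]), 'dq': array([ 0.00074022, -0.00263215,  0.00051073,  0.0017088 , -0.00082252,
        0.00063336]), 'joint_torque': array([ 1.97613692e-03, -5.39721215e+01,  3.46997845e+01,  1.35364619e-02,
        6.41311090e-05, -1.04186483e-06]), 'eef_pos': array([0.23043305, 0.4712724 , 0.20415282]), 'ee_rot': array([ 2.25441202e-01,  9.74256564e-01, -6.20646865e-04, -1.64080129e-04]), 'wrist_force': array([-0.00705694, -0.60471342, -0.76851877]), 'wrist_torque': array([-0.01344082,  0.04992646, -0.01754365]), 'gripper_force': 0.0, 'finger_gap': 0.08512069023597707}
```

View pics/top0.png

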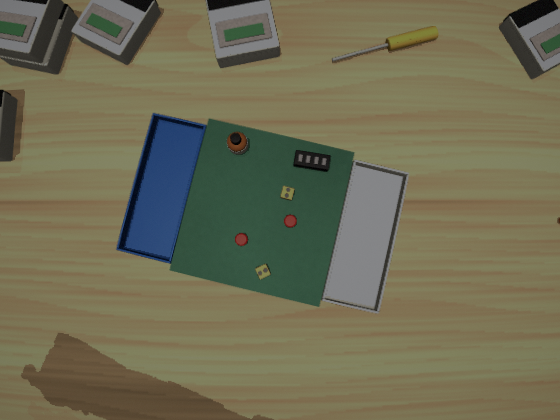

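View pics/scene0.png

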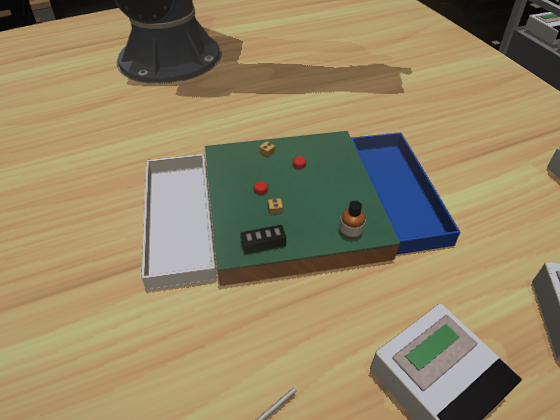

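The top view (up is +x, left is +y) has the blue tray on the +y side around (160,188) and the white tray on the -y side around (365,235). Clamps are at (288,193) and (263,271), caps at (290,221) and (241,239), the bottle at (237,142) and the cover at (312,160). The scene view agrees.

```bash
cat >h.py <<'E'
import numpy as np,cv2
from scipy.spatial.transform import Rotation as R
from plant import monitor,cams,ticket
def cast(n,px,z):
    c=cams.calibration(n); f=210/np.tan(np.radians(c['vertical_fov']/2))
    K=np.array([[f,0,c['cx']],[0,f,c['cy']],[0,0,1]])
    u=cv2.undistortPoints(np.array(px,float).reshape(-1,1,2),K,c['dist']).reshape(-1,2)
    d=R.from_quat(c['orientation']).apply(np.c_[u,np.ones(len(u))])
    return c['eye']+d*((z-c['eye'][2])/d[:,2])[:,None]
def blobs(im,lo,hi,amin,roi=None):
    h=cv2.cvtColor(im,cv2.COLOR_RGB2HSV); m=cv2.inRange(h,lo,hi)
    if roi is not None: m&=roi
    cs=[c for c in cv2.findContours(m,cv2.RETR_EXTERNAL,cv2.CHAIN_APPROX_NONE)[0] if cv2.contourArea(c)>=amin]
    return sorted(cs,key=cv2.contourArea,reverse=True)
def cen(c):
    return np.array(cv2.minEnclosingCircle(c)[0])
E
python3 - <<'E'
from h import *
for n in("top","scene"):
    im=cams.capture(n)
    g=blobs(im,(60,60,30),(90,255,160),3000)[0]
    hull=cv2.convexHull(g)
    roi=np.zeros(im.shape[:2],np.uint8); cv2.drawContours(roi,[hull],-1,255,-1)
    q=cv2.approxPolyDP(hull,12,True).reshape(-1,2)
    P=cast(n,q,.04); print(n,"board",q.tolist(),P.round(4)[:,:2].tolist(),np.linalg.norm(P-np.roll(P,1,0),axis=1).round(3))
    if n=="top":
        r=cv2.minAreaRect(hull); B=cast(n,cv2.boxPoints(r),.04); print("box",B[:,:2].round(4).tolist(),B.mean(0).round(4))
    for nm,lo,hi,z in(("red",(0,130,70),(8,255,255),.048),("red2",(172,130,70),(180,255,255),.048),("brass",(15,70,90),(35,255,255),.05),("dark",(0,0,0),(180,255,45),.06)):
        for c in blobs(im,lo,hi,12,roi): print(nm,cen(c).round(1),cv2.contourArea(c),cast(n,cen(c),z)[0,:2].round(4))
E
```

```text
top board [[209, 119], [353, 153], [318, 305], [170, 269]] [[0.7475, 0.1543], [0.687, -0.0943], [0.4296, -0.0319], [0.4893, 0.2171]] [0.266 0.256 0.265 0.256]
box [[0.4866, 0.2192], [0.7515, 0.1611], [0.6881, -0.0988], [0.4275, -0.0338]] [0.5884 0.062  0.04  ]
red [241. 239.] 110.5 [0.54   0.0962]
red [290.  220.5] 108.0 [0.5707 0.0146]
brass [262.5 271.5] 126.5 [0.4863 0.0603]
brass [287.2 192.4] 114.5 [0.6177 0.0192]
dark [311.5 160.5] 566.0 [ 0.6699 -0.0213]
dark [235.4 138.4] 86.0 [0.7078 0.1058]
scene board [[347, 131], [399, 244], [218, 269], [205, 146]] [[0.4907, 0.2171], [0.7527, 0.1531], [0.6906, -0.0961], [0.4297, -0.0341]] [0.258 0.27  0.257 0.268]
red [260.2 187.6] 133.0 [0.5744 0.0125]
red [298.9 162.2] 110.5 [0.5434 0.0941]
brass [275. 203.] 103.5 [0.6163 0.0196]
brass [266.5 146. ] 79.5 [0.4847 0.0603]
dark [262.9 239. ] 879.0 [ 0.6818 -0.0266]
dark [354.8 208.3] 137.5 [0.6819 0.1185]
```

Request:
drive_tool(hand=[0.008,0.008,0.008,0.008,0.008,0.008,0.008,0.008], xyz=[[-0.015,-0.01,0],[-0.04,-0.028,0],[-0.065,-0.046,0],[-0.09,-0.064,0],[-0.115,-0.082,0],[-0.14,-0.1,0],[-0.165,-0.118,0],[-0.19,-0.136,0]], angular=[[0,0,0.05],[0,0,0.14],[0,0,0.23],[0,0,0.32],[0,0,0.41],[0,0,0.5],[0,0,0.59],[0,0,0.68]])

```text
t: 0.87
eef_pos: [0.3419, 0.2646, 0.2047]
ee_rot: [0.539, 0.842, -0.0, 0.0]
wrist_force: [0.5, 0.5, 0.3]
finger_gap: 0.0078
gripper_force: 0.0
```

```bash
cat >>h.py <<'E'
C=np.array([.589,.061,.04]); YAW=-.2415
RB=R.from_euler('z',YAW)
RT=RB*R.from_matrix(np.array([[0,1,0],[1,0,0],[0,0,-1.]]).T)  # tool x=board y, y=board x, z down
def go(b):
    "shift/turn in tool axes to board-frame TCP point b (z above board top)"
    s=monitor.sense(); r=R.from_quat(s['ee_rot'])
    w=C+RB.apply(b)
    print("t",round(s['t'],2),"board pos",RB.inv().apply(s['eef_pos']-C).round(4),"gap",round(s['finger_gap'],4),"shift",r.inv().apply(w-s['eef_pos']).round(4),"turn",(r.inv()*RT).as_rotvec().round(3))
E
python3 -c "
from h import *
go([-.1,-.066,.06])"
```

```text
t 0.87 board pos [-0.2886  0.1386  0.1647] gap 0.0078 shift [-0.2775  0.0199  0.1047] turn [0.    0.    0.673]
```

Request:
drive_tool(hand=[0.008,0.008,0.008,0.008,0.008,0.008,0.008,0.008], xyz=[[-0.035,0.0025,0],[-0.07,0.005,0.01],[-0.105,0.0075,0.02],[-0.14,0.01,0.035],[-0.175,0.0125,0.05],[-0.21,0.015,0.065],[-0.245,0.0175,0.085],[-0.2775,0.02,0.105]], angular=[[0,0,0.085],[0,0,0.17],[0,0,0.255],[0,0,0.34],[0,0,0.425],[0,0,0.51],[0,0,0.595],[0,0,0.673]])

```text
t: 1.53
eef_pos: [0.4777, 0.0209, 0.0991]
ee_rot: [0.787, 0.617, 0.0, 0.0]
wrist_force: [0.8, 0.6, 0.4]
finger_gap: 0.0079
gripper_force: 0.0
```

```bash
python3 -c "
from h import *
go([-.1,-.066,.011])
cv2.imwrite('pics/w1.png',cams.capture('scene')[:,:,::-1])"
```

```text
t 1.53 board pos [-0.0985 -0.0655  0.0591] gap 0.0079 shift [-0.0005 -0.0016  0.0481] turn [ 0.001 -0.    -0.   ]
```

View pics/w1.png

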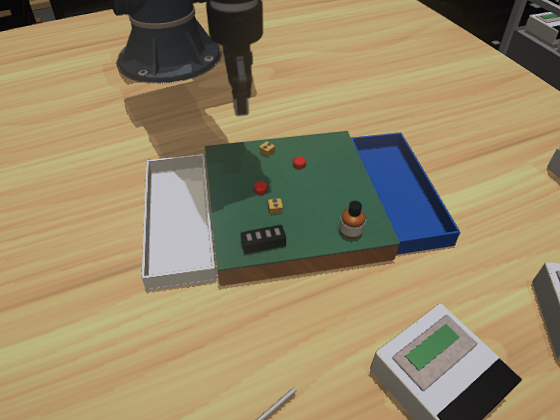

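The gripper tips show at (240,112), raised and to the robot's right of the near clamp at (267,148). That fits the plan, so I descend.

Request:
drive_tool(hand=[0.008,0.008,0.008,0.008,0.008,0.008], xyz=[[0,-0.0015,0.012],[0,-0.0015,0.024],[0,-0.0015,0.036],[0,-0.0015,0.044],[0,-0.0015,0.048],[0,-0.0015,0.048]], angular=[[0,0,0],[0,0,0],[0,0,0],[0,0,0],[0,0,0],[0,0,0]])

```text
t: 2.08
eef_pos: [0.4748, 0.0233, 0.051]
ee_rot: [0.786, 0.619, -0.001, -0.0]
wrist_force: [-0.5, 0.8, 0.4]
finger_gap: 0.0078
gripper_force: 0.0
```

Request:
drive_tool(hand=[0.008,0.008,0.008,0.008,0.008,0.008,0.008,0.008], xyz=[[0.006,0,0],[0.012,0,0],[0.018,0,0],[0.024,0,0],[0.03,0,0],[0.036,0,0],[0.042,0,0],[0.048,0,0]], angular=[[0,0,0],[0,0,0],[0,0,0],[0,0,0],[0,0,0],[0,0,0],[0,0,0],[0,0,0]])

```text
t: 2.75
eef_pos: [0.4868, 0.0706, 0.0517]
ee_rot: [0.786, 0.619, -0.0, 0.0]
wrist_force: [0.2, 0.1, -0.5]
finger_gap: 0.0077
gripper_force: 0.0
```

```bash
python3 -c "
from h import *
go([-.1,.14,.011])
cv2.imwrite('pics/w2.png',cams.capture('scene')[:,:,::-1])"
```

```text
t 2.75 board pos [-0.1015 -0.0151  0.0117] gap 0.0077 shift [0.1551 0.0023 0.0007] turn [0.    0.    0.005]
```

View pics/w2.png

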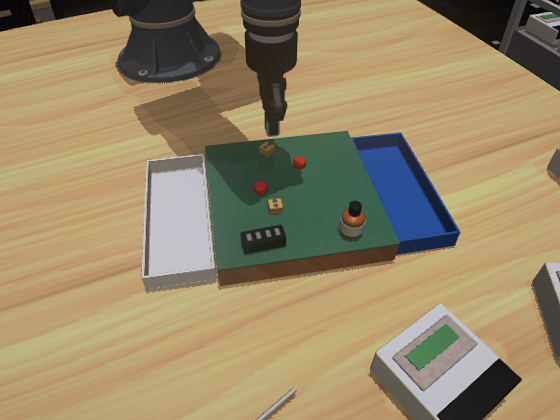

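The fingertips show at about (272,132), behind and above the clamp at (267,149), which hasn't moved. That doesn't match the expected tip position, so I check it against the top view.

```bash
python3 -c "
from h import *
for z in (.044,.06,.08,.1):
  p=cast('scene',[[272,134]],z); print(z,p.round(3),RB.inv().apply(p-C).round(3))
n='scene';c=cams.calibration(n)
for n in('scene','top'):
  c=cams.calibration(n);f=210/np.tan(np.radians(c['vertical_fov']/2));r=R.from_quat(c['orientation']).inv()
  K=np.array([[f,0,c['cx']],[0,f,c['cy']],[0,0,1]])
  print(n,cv2.projectPoints(np.array([[.4868,.0706,.0437],[.4868,.0706,.0517],[.4868,.0706,.15]]),r.as_rotvec(),-r.apply(c['eye']),K,c['dist'])[0].round(0).tolist())
print(monitor.sense()['qpos'])
a=cams.capture('top')[150:320,160:360,::-1]
b=cams.capture('scene')[60:230,200:400,::-1]
cv2.imwrite('pics/w3.png',cv2.resize(np.hstack([a,b]),None,fx=2,fy=2,interpolation=cv2.INTER_CUBIC))"
```

```text
0.044 [[0.45  0.085 0.044]] [[-0.141 -0.01   0.004]]
0.06 [[0.469 0.077 0.06 ]] [[-0.12  -0.013  0.02 ]]
0.08 [[0.494 0.067 0.08 ]] [[-0.094 -0.017  0.04 ]]
0.1 [[0.519 0.057 0.1  ]] [[-0.067 -0.021  0.06 ]]
scene [[[273.0, 148.0]], [[272.0, 144.0]], [[272.0, 95.0]]]
top [[[256.0, 271.0]], [[256.0, 271.0]], [[252.0, 275.0]]]
[ 1.45083977e-01  2.86712076e-01 -3.64289414e-01  9.19404862e-01
  3.90283300e-04  1.95234147e+00]
```

View pics/w3.png

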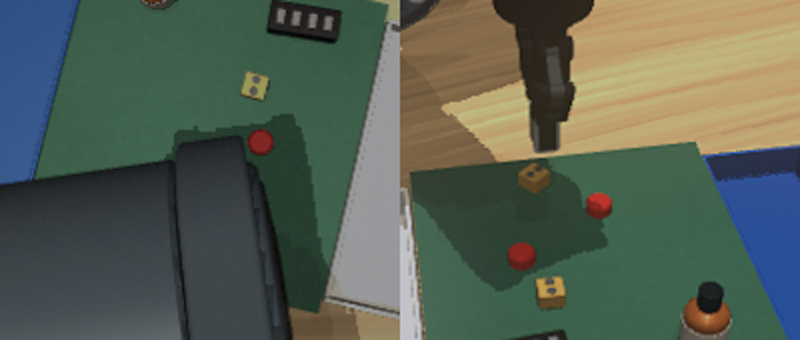

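The tip appears where a point about 36 mm higher than reported would be, or one about 40 mm nearer the robot. I'll use the wrist camera to tell which.

```bash
python3 -c "
from h import *
s=monitor.sense();im=cams.capture('wrist');c=cams.calibration('wrist')
print({k:np.round(v,4).tolist() for k,v in c.items()})
cv2.imwrite('pics/w4.png',im[:,:,::-1])
f=210/np.tan(np.radians(c['vertical_fov']/2));K=np.array([[f,0,c['cx']],[0,f,c['cy']],[0,0,1]])
r=R.from_quat(s['ee_rot']);H=np.linalg.inv(c['hand_eye'])
for nm,b in (('clampN',[-.1003,-.0254,.014]),('capA',[-.0542,.0217,.012]),('capB',[-.0047,-.05,.012]),('clampF',[.0371,-.0337,.014]),('cornerNL',[-.135,.13,0])):
  p=r.inv().apply(C+RB.apply(b)-s['eef_pos']); 
  print(nm,p.round(3),cv2.projectPoints((H[:3,:3]@p+H[:3,3])[None],np.zeros(3),np.zeros(3),K,c['dist'])[0].round(0).tolist())
p=np.array([0,0,.008]);print('tip',cv2.projectPoints((H[:3,:3]@p+H[:3,3])[None],np.zeros(3),np.zeros(3),K,c['dist'])[0].round(0).tolist())
"
```

```text
{'vertical_fov': 60.0859, 'cx': 279.8617, 'cy': 207.3381, 'dist': [0.0189, 0.0, 0.0, 0.0, 0.0], 'hand_eye': [[0.0008, -0.9659, -0.2588, 0.0654], [1.0, 0.001, -0.001, 0.0013], [0.0012, -0.2588, 0.9659, -0.168], [0.0, 0.0, 0.0, 1.0]]}
clampN [-0.01   0.001 -0.002] [[[280.0, 268.0]]]
capA [ 0.037  0.048 -0.   ] [[[379.0, 173.0]]]
capB [-0.035  0.097 -0.   ] [[[465.0, 312.0]]]
clampF [-0.019  0.139 -0.002] [[[557.0, 286.0]]]
cornerNL [ 0.146 -0.033  0.012] [[[199.0, -91.0]]]
tip [[[278.0, 242.0]]]
```

View pics/w4.png

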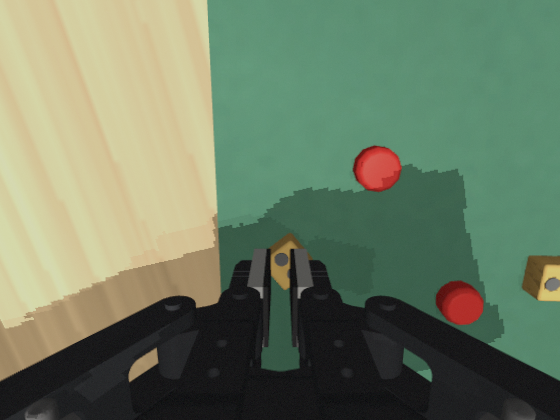

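The wrist view shows fingertips at (262,250) and (298,250), and the clamp between and below them at about (288,262). Parts sit within 10 px of prediction, so the TCP pose is right. The fingertips look short of where the text puts them, so I work out by how much.

```bash
python3 -c "
from h import *
c=cams.calibration('wrist')
f=210/np.tan(np.radians(c['vertical_fov']/2));K=np.array([[f,0,c['cx']],[0,f,c['cy']],[0,0,1]])
H=np.linalg.inv(c['hand_eye'])
for z in(.008,-.005,-.02,-.03):
  P=np.array([[x,y,z] for x in(.011,-.011) for y in(-.004,.004)])
  print(z,cv2.projectPoints(P@H[:3,:3].T+H[:3,3],np.zeros(3),np.zeros(3),K,c['dist'])[0].round(0).reshape(-1,2).tolist())
n='scene';c=cams.calibration(n)
for t in([.4777,.0209,.0991],[.4868,.0706,.0517]):
  f=210/np.tan(np.radians(c['vertical_fov']/2));r=R.from_quat(c['orientation']).inv()
  K=np.array([[f,0,c['cx']],[0,f,c['cy']],[0,0,1]])
  for dz in(-.008,.01,.02,.03): print(dz,cv2.projectPoints(np.array([t])+[0,0,dz],r.as_rotvec(),-r.apply(c['eye']),K,c['dist'])[0].round(0).ravel())
im=cv2.imread('pics/w4.png')[200:400,180:400]
a=cv2.resize(im,None,fx=2,fy=2,interpolation=cv2.INTER_CUBIC)
b=cv2.resize(cv2.imread('pics/w2.png')[90:170,240:320],(320,320),interpolation=cv2.INTER_CUBIC)
b=np.vstack([b,np.zeros((80,320,3),np.uint8)])
cv2.imwrite('pics/w5.png',np.hstack([a,b]))
"
```

```text
0.008 [[270.0, 221.0], [285.0, 221.0], [270.0, 261.0], [285.0, 261.0]]
-0.005 [[269.0, 229.0], [286.0, 229.0], [269.0, 272.0], [286.0, 272.0]]
-0.02 [[268.0, 240.0], [286.0, 240.0], [268.0, 287.0], [286.0, 287.0]]
-0.03 [[267.0, 249.0], [287.0, 249.0], [267.0, 298.0], [286.0, 298.0]]
-0.008 [242. 130.]
0.01 [242. 121.]
0.02 [241. 116.]
0.03 [241. 110.]
-0.008 [273. 148.]
0.01 [272. 140.]
0.02 [272. 135.]
0.03 [272. 130.]
```

View pics/w5.png

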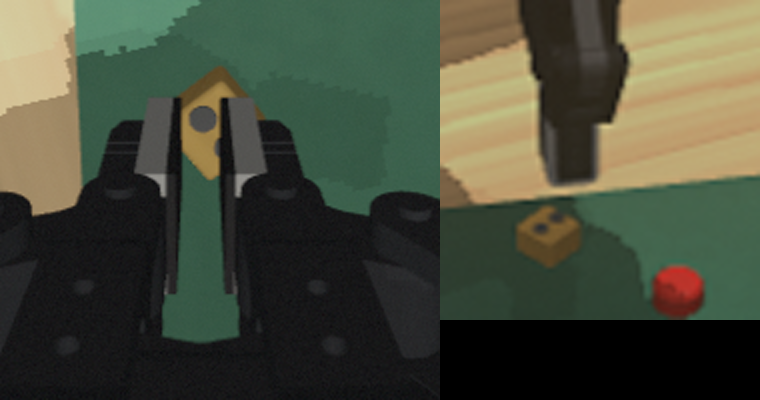

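The raised fingertips are confirmed: about 20–28 mm above the reported TCP rather than 8 mm below it. I back off behind the clamp, go lower and look again.

Request:
drive_tool(hand=[0.008,0.008,0.008,0.008,0.008,0.008,0.008,0.008], xyz=[[-0.02,0.001,0],[-0.04,0.001,0],[-0.05,0.001,0.004],[-0.05,0.001,0.008],[-0.05,0.001,0.012],[-0.05,0.001,0.016],[-0.05,0.001,0.018],[-0.05,0.001,0.018]], angular=[[0,0,0],[0,0,0],[0,0,0],[0,0,0],[0,0,0],[0,0,0],[0,0,0],[0,0,0]])

```text
t: 3.62
eef_pos: [0.4756, 0.0215, 0.033]
ee_rot: [0.786, 0.619, -0.0, -0.0]
wrist_force: [0.1, 0.5, 0.4]
finger_gap: 0.0079
gripper_force: 0.0
```

```bash
python3 -c "
from h import *
go([-.1,-.066,-.016]); s=monitor.sense();print(s['wrist_force'])
a=cv2.resize(cams.capture('scene')[80:230,190:360,::-1],None,fx=4,fy=4,interpolation=cv2.INTER_CUBIC)
cv2.imwrite('pics/w6.png',a)
n='scene';c=cams.calibration(n);t=s['eef_pos'];f=210/np.tan(np.radians(c['vertical_fov']/2));r=R.from_quat(c['orientation']).inv()
K=np.array([[f,0,c['cx']],[0,f,c['cy']],[0,0,1]])
for dz in(-.008,.01,.02,.03): print(dz,(4*(cv2.projectPoints(np.array([t])+[0,0,dz],r.as_rotvec(),-r.apply(c['eye']),K,c['dist'])[0].ravel()-[190,80])).round(0))
"
```

```text
t 3.62 board pos [-0.1006 -0.0654 -0.007 ] gap 0.0079 shift [-0.0006  0.0007  0.009 ] turn [-0.001  0.     0.005]
[0.1168861  0.46845565 0.38416748]
-0.008 [217. 319.]
0.01 [215. 287.]
0.02 [214. 269.]
0.03 [212. 250.]
```

View pics/w6.png

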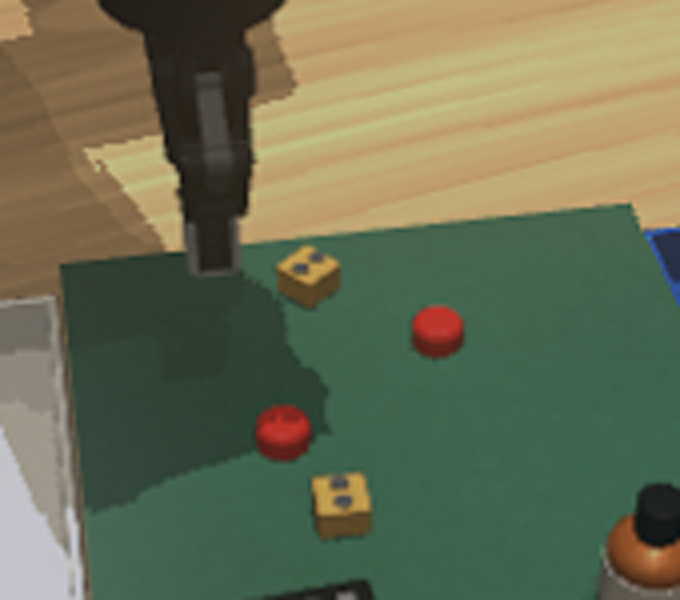

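The tip's lower edge, at crop (213,275), is still about 18 mm above the board top, and the clamp at (308,275) is untouched. The reported TCP is already below the board top with no contact, which confirms the offset. I descend in small guarded steps.

Request:
drive_tool(hand=[0.008,0.008,0.008,0.008,0.008], xyz=[[0,0,0.003],[0,0,0.006],[0,0,0.008],[0,0,0.01],[0,0,0.01]], angular=[[0,0,0],[0,0,0],[0,0,0],[0,0,0],[0,0,0]])

```text
t: 4.08
eef_pos: [0.4756, 0.021, 0.0233]
ee_rot: [0.786, 0.619, -0.0, -0.0]
wrist_force: [0.4, -0.7, -0.1]
finger_gap: 0.0078
gripper_force: 0.0
```

Request:
drive_tool(hand=[0.008,0.008,0.008,0.008], xyz=[[0,0,0.001],[0,0,0.002],[0,0,0.002],[0,0,0.002]], angular=[[0,0,0],[0,0,0],[0,0,0],[0,0,0]])

```text
t: 4.42
eef_pos: [0.4759, 0.021, 0.0217]
ee_rot: [0.786, 0.619, -0.0, 0.0]
wrist_force: [-0.1, 0.4, -0.3]
finger_gap: 0.0082
gripper_force: 0.0
```

```bash
python3 -c "
from h import *
go([-.1,-.066,-.016]); s=monitor.sense();print(s['wrist_force'])
a=cv2.resize(cams.capture('scene')[80:230,190:360,::-1],None,fx=4,fy=4,interpolation=cv2.INTER_CUBIC)
cv2.imwrite('pics/w7.png',a)
b=cv2.inRange(cv2.cvtColor(a,cv2.COLOR_BGR2GRAY)[:,200:226],0,255); g=cv2.cvtColor(a,cv2.COLOR_BGR2HSV)[240:340:4,213]; print(g.tolist())
"
```

```text
t 4.42 board pos [-0.1002 -0.0659 -0.0183] gap 0.0082 shift [-0.0001  0.0002 -0.0023] turn [0.    0.    0.004]
[-0.12065955  0.4000887  -0.31320149]
[[22, 72, 39], [22, 68, 41], [23, 56, 41], [21, 61, 42], [18, 64, 40], [23, 59, 39], [23, 52, 39], [21, 65, 39], [23, 59, 39], [23, 59, 39], [23, 54, 38], [23, 64, 36], [21, 65, 39], [23, 38, 53], [49, 30, 67], [60, 53, 63], [64, 71, 61], [64, 67, 61], [62, 68, 60], [62, 64, 60], [64, 63, 61], [64, 66, 62], [64, 67, 61], [64, 67, 61], [65, 70, 62]]
```

Request:
drive_tool(hand=[0.008,0.008,0.008,0.008], xyz=[[0,0,0.001],[0,0,0.002],[0,0,0.002],[0,0,0.002]], angular=[[0,0,0],[0,0,0],[0,0,0],[0,0,0]])

```text
t: 4.8
eef_pos: [0.4759, 0.021, 0.0196]
ee_rot: [0.786, 0.619, -0.0, -0.0]
wrist_force: [-0.7, 0.2, 0.7]
finger_gap: 0.0078
gripper_force: 0.0
```

```bash
python3 -c "
from h import *
s=monitor.sense();print(s['wrist_force'],s['eef_pos'])
a=cams.capture('scene')
h=cv2.cvtColor(a,cv2.COLOR_RGB2HSV)
g=cv2.cvtColor(cv2.resize(a[80:230,190:360,::-1],None,fx=4,fy=4,interpolation=cv2.INTER_CUBIC),cv2.COLOR_BGR2HSV)[280:320:3,213]; print(g.tolist())
for bx in(-.1,-.09,-.08):
  for z in(0,.005,.01):
    n='scene';c=cams.calibration(n);f=210/np.tan(np.radians(c['vertical_fov']/2));r=R.from_quat(c['orientation']).inv()
    K=np.array([[f,0,c['cx']],[0,f,c['cy']],[0,0,1]])
    print(bx,z,(4*(cv2.projectPoints((C+RB.apply([bx,-.066,z]))[None],r.as_rotvec(),-r.apply(c['eye']),K,c['dist'])[0].ravel()-[190,80])).round(0))
"
```

```text
[-0.68966256  0.21549483  0.7260826 ] [0.47586005 0.0210208  0.01963774]
[[23, 59, 39], [23, 60, 38], [20, 60, 38], [20, 62, 37], [20, 59, 39], [20, 43, 53], [30, 23, 66], [52, 40, 70], [60, 56, 64], [62, 68, 60], [62, 63, 61], [62, 64, 60], [64, 67, 61], [64, 67, 61]]
-0.1 0 [214. 294.]
-0.1 0.005 [213. 285.]
-0.1 0.01 [213. 276.]
-0.09 0 [217. 308.]
-0.09 0.005 [216. 299.]
-0.09 0.01 [216. 290.]
-0.08 0 [220. 323.]
-0.08 0.005 [219. 314.]
-0.08 0.01 [218. 305.]
```

Request:
drive_tool(hand=[0.008,0.008,0.008,0.008], xyz=[[0,0,0.001],[0,0,0.002],[0,0,0.002],[0,0,0.002]], angular=[[0,0,0],[0,0,0],[0,0,0],[0,0,0]])

```text
t: 5.18
eef_pos: [0.4758, 0.021, 0.0176]
ee_rot: [0.786, 0.619, -0.0, -0.0]
wrist_force: [0.8, 0.8, 0.3]
finger_gap: 0.0078
gripper_force: 0.0
```

Request:
drive_tool(hand=[0.008,0.008,0.008,0.008,0.008,0.008,0.008,0.008], xyz=[[0.006,0,0],[0.012,0,0],[0.018,0,0],[0.024,0,0],[0.03,0,0],[0.036,0,0],[0.042,0,0],[0.048,0,0]], angular=[[0,0,0],[0,0,0],[0,0,0],[0,0,0],[0,0,0],[0,0,0],[0,0,0],[0,0,0]])

```text
t: 5.85
eef_pos: [0.4873, 0.0684, 0.0177]
ee_rot: [0.786, 0.619, -0.0, 0.0]
wrist_force: [-0.0, 0.0, -0.2]
finger_gap: 0.0081
gripper_force: 0.2
```

```bash
cat >>h.py <<'E'
def look(f):
    go([0,0,0]); print(monitor.sense()['wrist_force'].round(1))
    a=cams.capture('scene')
    cv2.imwrite(f,cv2.resize(a[80:280,130:400,::-1],None,fx=2.9,fy=2.9,interpolation=cv2.INTER_CUBIC))
    parts(a)
def parts(a):
    for nm,lo,hi in(("red",(0,130,60),(8,255,255)),("brass",(12,120,80),(28,255,255))):
        for c in blobs(a,lo,hi,20):
            p=cen(c); b=RB.inv().apply(cast('scene',[p],.047)[0]-C)
            if abs(b[0])<.15 and abs(b[1])<.26: print(nm,p.round(0),cv2.contourArea(c),b[:2].round(3))
E
python3 -c "
from h import *
look('pics/w8.png')"
```

```text
t 5.85 board pos [-0.1005 -0.0172 -0.0223] gap 0.0081 shift [ 0.0167  0.1006 -0.0223] turn [0.    0.    0.005]
[-0.   0.  -0.2]
red [260. 188.] 137.5 [-0.003 -0.05 ]
red [299. 162.] 113.0 [-0.053  0.021]
brass [275. 206.] 151.0 [ 0.039 -0.035]
brass [352. 218.] 97.0 [0.082 0.073]
brass [283. 145.] 90.5 [-0.103  0.003]
```

View pics/w8.png

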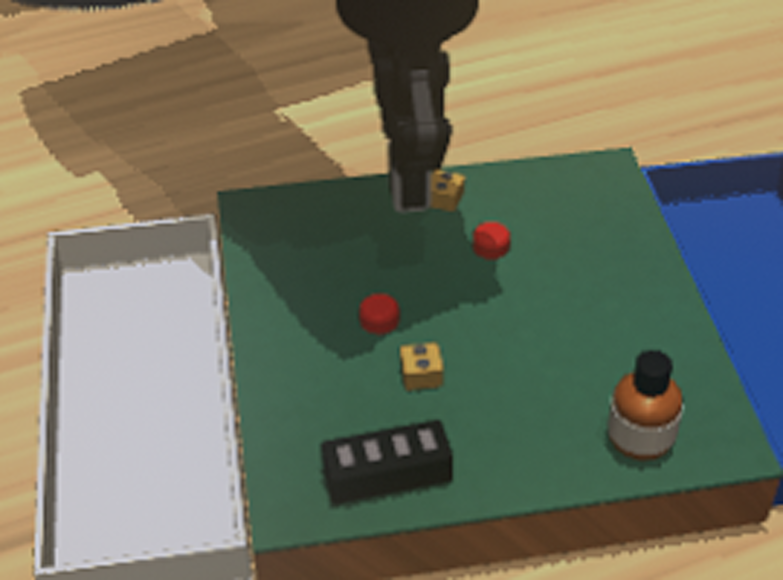

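The fingertips now sit right behind the near clamp at crop (447,190) and have pushed it about 28 mm along its row. Everything else is where it was, so I keep pushing.

Request:
drive_tool(hand=[0.008,0.008,0.008,0.008,0.008,0.008,0.008,0.008], xyz=[[0.007,0,0],[0.014,0,0],[0.021,0,0],[0.028,0,0],[0.035,0,0],[0.042,0,0],[0.049,0,0],[0.056,0,0]], angular=[[0,0,0],[0,0,0],[0,0,0],[0,0,0],[0,0,0],[0,0,0],[0,0,0],[0,0,0]])

```text
t: 6.57
eef_pos: [0.5005, 0.1228, 0.0177]
ee_rot: [0.786, 0.619, -0.0, 0.0]
wrist_force: [0.3, 0.1, -0.7]
finger_gap: 0.008
gripper_force: 0.2
```

```bash
python3 -c "
from h import *
look('pics/a1.png')"
```

```text
t 6.57 board pos [-0.1007  0.0389 -0.0223] gap 0.008 shift [-0.0393  0.1006 -0.0223] turn [-0.     0.     0.005]
[ 0.3  0.1 -0.7]
red [260. 188.] 138.0 [-0.004 -0.05 ]
red [299. 163.] 113.5 [-0.052  0.021]
brass [275. 206.] 151.0 [ 0.039 -0.035]
brass [352. 218.] 94.0 [0.082 0.073]
brass [315. 142.] 82.5 [-0.102  0.06 ]
```

Request:
drive_tool(hand=[0.008,0.008,0.008,0.008,0.008,0.008,0.008,0.008], xyz=[[0.006,0,0],[0.012,0,0],[0.018,0,0],[0.024,0,0],[0.03,0,0],[0.036,0,0],[0.042,0,0],[0.048,0,0]], angular=[[0,0,0],[0,0,0],[0,0,0],[0,0,0],[0,0,0],[0,0,0],[0,0,0],[0,0,0]])

```text
t: 7.28
eef_pos: [0.5117, 0.1694, 0.0177]
ee_rot: [0.786, 0.619, -0.0, 0.0]
wrist_force: [-0.3, 0.0, -0.7]
finger_gap: 0.0081
gripper_force: 0.2
```

Request:
drive_tool(hand=[0.008,0.008,0.008,0.008,0.008,0.008,0.008,0.008], xyz=[[0.006,0,0],[0.012,0,0],[0.018,0,0],[0.024,0,0],[0.03,0,0],[0.036,0,0],[0.042,0,0],[0.048,0,0]], angular=[[0,0,0],[0,0,0],[0,0,0],[0,0,0],[0,0,0],[0,0,0],[0,0,0],[0,0,0]])

```text
t: 7.95
eef_pos: [0.523, 0.2161, 0.0177]
ee_rot: [0.786, 0.619, -0.0, -0.0]
wrist_force: [0.3, 0.3, 0.4]
finger_gap: 0.0082
gripper_force: 0.0
```

```bash
python3 -c "
from h import *
look('pics/a2.png')"
```

```text
t 7.95 board pos [-0.1012  0.1348 -0.0223] gap 0.0082 shift [-0.1352  0.1006 -0.0223] turn [-0.     0.     0.005]
[0.3 0.3 0.4]
red [260. 188.] 134.5 [-0.004 -0.05 ]
red [299. 162.] 115.0 [-0.053  0.022]
brass [275. 206.] 151.0 [ 0.039 -0.035]
brass [351. 217.] 109.0 [0.081 0.072]
brass [363. 154.] 69.5 [-0.058  0.134]
```

The near clamp left the fingers (pad force 0) and now reads inside the blue tray. Next I lift and cross over to behind the far clamp.

Request:
drive_tool(hand=[0.008,0.008,0.008,0.008,0.008,0.008,0.008,0.008], xyz=[[0,0,-0.015],[0,0,-0.035],[-0.02,0.013,-0.045],[-0.05,0.033,-0.045],[-0.08,0.053,-0.045],[-0.11,0.073,-0.045],[-0.14,0.093,-0.045],[-0.17,0.113,-0.045]], angular=[[0,0,0],[0,0,0],[0,0,0],[0,0,0],[0,0,0],[0,0,0],[0,0,0],[0,0,0]])

```text
t: 8.67
eef_pos: [0.5932, 0.0221, 0.0628]
ee_rot: [0.786, 0.619, 0.0, 0.0]
wrist_force: [0.9, -0.2, -0.6]
finger_gap: 0.0079
gripper_force: 0.0
```

Request:
drive_tool(hand=[0.008,0.008,0.008,0.008,0.008,0.008,0.008,0.008], xyz=[[-0.02,0.013,0],[-0.035,0.022,0],[-0.041,0.026,0.005],[-0.041,0.026,0.015],[-0.041,0.026,0.025],[-0.041,0.026,0.035],[-0.041,0.026,0.042],[-0.041,0.026,0.042]], angular=[[0,0,0],[0,0,0],[0,0,0],[0,0,0],[0,0,0],[0,0,0],[0,0,0],[0,0,0]])

```text
t: 9.33
eef_pos: [0.6067, -0.0211, 0.0184]
ee_rot: [0.785, 0.619, -0.001, -0.001]
wrist_force: [-0.6, 1.1, -0.2]
finger_gap: 0.0081
gripper_force: 0.0
```

```bash
python3 -c "
from h import *
look('pics/a3.png')
p=cast('scene',[[363,154]],.011)[0];print(RB.inv().apply(p-C))
go([.0375,-.0755,-.0225])"
```

```text
t 9.33 board pos [ 0.0368 -0.0755 -0.0216] gap 0.0081 shift [ 0.0757 -0.0365 -0.0215] turn [-0.004  0.001  0.006]
[-0.6  1.1 -0.2]
red [299. 162.] 110.5 [-0.053  0.022]
red [261. 188.] 85.0 [-0.004 -0.049]
brass [275. 206.] 154.0 [ 0.039 -0.035]
brass [350. 217.] 104.5 [0.081 0.071]
brass [363. 154.] 70.5 [-0.058  0.134]
[-0.09767454  0.15176193 -0.029     ]
t 9.38 board pos [ 0.0375 -0.0755 -0.0206] gap 0.008 shift [0.     0.     0.0019] turn [-0.002  0.     0.006]
```

Request:
drive_tool(hand=[0.008,0.008,0.008,0.008,0.008,0.008,0.008,0.008], xyz=[[0.003,0,0.001],[0.009,0,0.002],[0.015,0,0.003],[0.021,0,0.003],[0.027,0,0.003],[0.033,0,0.003],[0.039,0,0.003],[0.045,0,0.003]], angular=[[0,0,0],[0,0,0],[0,0,0],[0,0,0],[0,0,0],[0,0,0],[0,0,0],[0,0,0]])

```text
t: 10.05
eef_pos: [0.6192, 0.0221, 0.0178]
ee_rot: [0.786, 0.619, 0.0, 0.0]
wrist_force: [0.5, -0.3, 0.3]
finger_gap: 0.0079
gripper_force: 0.3
```

```bash
python3 -c "
from h import *
look('pics/a4.png')"
```

```text
t 10.05 board pos [ 0.0387 -0.0306 -0.0222] gap 0.0079 shift [ 0.0307 -0.0385 -0.0222] turn [0.    0.    0.005]
[ 0.5 -0.3  0.3]
red [260. 188.] 141.0 [-0.004 -0.05 ]
red [299. 162.] 108.5 [-0.053  0.022]
brass [291. 204.] 129.5 [ 0.039 -0.01 ]
brass [352. 218.] 94.0 [0.083 0.074]
brass [363. 154.] 70.5 [-0.058  0.134]
```

Request:
drive_tool(hand=[0.008,0.008,0.008,0.008,0.008,0.008,0.008,0.008], xyz=[[0.007,0,0],[0.014,0,0],[0.021,0,0],[0.028,0,0],[0.035,0,0],[0.042,0,0],[0.049,0,0],[0.056,0,0]], angular=[[0,0,0],[0,0,0],[0,0,0],[0,0,0],[0,0,0],[0,0,0],[0,0,0],[0,0,0]])

```text
t: 10.77
eef_pos: [0.6323, 0.0766, 0.0177]
ee_rot: [0.786, 0.619, -0.0, 0.0]
wrist_force: [-0.2, -1.1, 0.6]
finger_gap: 0.0082
gripper_force: 0.3
```

```bash
python3 -c "
from h import *
look('pics/a5.png')"
```

```text
t 10.77 board pos [ 0.0383  0.0255 -0.0223] gap 0.0082 shift [-0.0253 -0.0385 -0.0223] turn [0.    0.    0.005]
[-0.2 -1.1  0.6]
red [260. 188.] 138.5 [-0.003 -0.05 ]
red [298. 162.] 80.5 [-0.053  0.02 ]
brass [327. 200.] 108.5 [0.041 0.046]
brass [350. 219.] 78.5 [0.084 0.07 ]
brass [363. 154.] 70.5 [-0.058  0.134]
```

Request:
drive_tool(hand=[0.008,0.008,0.008,0.008,0.008,0.008,0.008,0.008], xyz=[[0.007,0,0],[0.014,0,0],[0.021,0,0],[0.028,0,0],[0.035,0,0],[0.042,0,0],[0.049,0,0],[0.056,0,0]], angular=[[0,0,0],[0,0,0],[0,0,0],[0,0,0],[0,0,0],[0,0,0],[0,0,0],[0,0,0]])

```text
t: 11.48
eef_pos: [0.6454, 0.131, 0.0177]
ee_rot: [0.786, 0.619, -0.0, 0.0]
wrist_force: [-0.2, -0.1, 0.5]
finger_gap: 0.0081
gripper_force: 0.1
```

Request:
drive_tool(hand=[0.008,0.008,0.008,0.008,0.008,0.008,0.008,0.008], xyz=[[0.007,0,0],[0.014,0,0],[0.02,0,0],[0.026,0,0],[0.032,0,0],[0.038,0,0],[0.044,0,0],[0.05,0,0]], angular=[[0,0,0],[0,0,0],[0,0,0],[0,0,0],[0,0,0],[0,0,0],[0,0,0],[0,0,0]])

```text
t: 12.15
eef_pos: [0.6572, 0.1795, 0.0177]
ee_rot: [0.786, 0.619, -0.0, -0.0]
wrist_force: [0.5, 0.3, 0.2]
finger_gap: 0.0078
gripper_force: 0.0
```

```bash
python3 -c "
from h import *
look('pics/a6.png')"
```

```text
t 12.15 board pos [ 0.0379  0.1314 -0.0223] gap 0.0078 shift [-0.1312 -0.0384 -0.0223] turn [-0.    -0.     0.004]
[0.5 0.3 0.2]
red [260. 188.] 140.0 [-0.004 -0.05 ]
red [299. 162.] 116.0 [-0.053  0.021]
brass [353. 217.] 160.0 [0.081 0.075]
brass [397. 205.] 124.0 [0.069 0.15 ]
brass [363. 154.] 70.5 [-0.058  0.134]
```

Far clamp dropped into the blue tray as well. Now the caps, starting on the +y side of the middle one.

Request:
drive_tool(hand=[0.008,0.008,0.008,0.008,0.008,0.008,0.008,0.008], xyz=[[0,0,-0.015],[0,0,-0.035],[-0.02,-0.007,-0.04],[-0.05,-0.017,-0.04],[-0.08,-0.027,-0.04],[-0.11,-0.037,-0.04],[-0.125,-0.0415,-0.04],[-0.127,-0.0425,-0.04]], angular=[[0,0,0],[0,0,0],[0,0,0],[0,0,0],[0,0,0],[0,0,0],[0,0,0],[0,0,0]])

```text
t: 12.87
eef_pos: [0.5844, 0.0632, 0.058]
ee_rot: [0.786, 0.618, -0.0, -0.0]
wrist_force: [0.2, 0.1, -0.2]
finger_gap: 0.0079
gripper_force: 0.0
```

Request:
drive_tool(hand=[0.008,0.008,0.008,0.008,0.008,0.008], xyz=[[0,0,0.01],[0,0,0.02],[0,0,0.03],[0,0,0.037],[0,0,0.04],[0,0,0.04]], angular=[[0,0,0],[0,0,0],[0,0,0],[0,0,0],[0,0,0],[0,0,0]])

```text
t: 13.37
eef_pos: [0.5853, 0.0659, 0.0161]
ee_rot: [0.785, 0.619, -0.001, -0.001]
wrist_force: [0.4, 0.6, 0.5]
finger_gap: 0.0081
gripper_force: 0.0
```

```bash
python3 -c "
from h import *
look('pics/a7.png')"
```

```text
t 13.37 board pos [-0.0048  0.0039 -0.0239] gap 0.0081 shift [-0.0039  0.0047 -0.024 ] turn [-0.002  0.001  0.005]
[0.4 0.6 0.5]
red [260. 188.] 138.5 [-0.003 -0.05 ]
brass [351. 217.] 131.5 [0.081 0.072]
brass [397. 205.] 124.0 [0.069 0.15 ]
brass [363. 154.] 70.5 [-0.058  0.134]
```

Request:
drive_tool(hand=[0.008,0.008,0.008,0.008,0.008,0.008,0.008,0.008], xyz=[[-0.006,0,0],[-0.012,0,0],[-0.018,0,0],[-0.024,0,0],[-0.03,0,0],[-0.036,0,0],[-0.042,0,0],[-0.048,0,0]], angular=[[0,0,0],[0,0,0],[0,0,0],[0,0,0],[0,0,0],[0,0,0],[0,0,0],[0,0,0]])

```text
t: 14.08
eef_pos: [0.5745, 0.0181, 0.0178]
ee_rot: [0.786, 0.618, 0.0, 0.0]
wrist_force: [0.3, 1.0, 0.7]
finger_gap: 0.0078
gripper_force: 0.1
```

```bash
python3 -c "
from h import *
look('pics/a8.png')"
```

```text
t 14.08 board pos [-0.0038 -0.0452 -0.0222] gap 0.0078 shift [ 0.0451  0.004  -0.0222] turn [0.    0.    0.004]
[0.3 1.  0.7]
red [250. 190.] 135.5 [-0.001 -0.067]
red [299. 162.] 110.5 [-0.053  0.022]
brass [397. 205.] 123.0 [0.069 0.15 ]
brass [352. 218.] 110.0 [0.082 0.073]
brass [363. 154.] 70.5 [-0.058  0.134]
```

Request:
drive_tool(hand=[0.008,0.008,0.008,0.008,0.008,0.008,0.008,0.008], xyz=[[-0.006,0,0],[-0.012,0,0],[-0.018,0,0],[-0.024,0,0],[-0.03,0,0],[-0.036,0,0],[-0.042,0,0],[-0.048,0,0]], angular=[[0,0,0],[0,0,0],[0,0,0],[0,0,0],[0,0,0],[0,0,0],[0,0,0],[0,0,0]])

```text
t: 14.8
eef_pos: [0.5632, -0.0285, 0.0177]
ee_rot: [0.786, 0.619, -0.0, 0.0]
wrist_force: [-0.4, -0.1, 0.6]
finger_gap: 0.0076
gripper_force: 0.1
```

```bash
python3 -c "
from h import *
look('pics/a9.png')"
```

```text
t 14.8 board pos [-0.0037 -0.0931 -0.0223] gap 0.0076 shift [ 0.0931  0.0041 -0.0223] turn [-0.     0.     0.004]
[-0.4 -0.1  0.6]
red [219. 193.] 133.5 [-0.002 -0.115]
red [299. 162.] 110.5 [-0.053  0.022]
brass [352. 218.] 122.5 [0.082 0.073]
brass [397. 205.] 122.0 [0.069 0.15 ]
brass [363. 154.] 70.5 [-0.058  0.134]
```

Request:
drive_tool(hand=[0.008,0.008,0.008,0.008,0.008,0.008,0.008,0.008], xyz=[[-0.006,0,0],[-0.012,0,0],[-0.017,0,0],[-0.022,0,0],[-0.027,0,0],[-0.032,0,0],[-0.037,0,0],[-0.042,0,0]], angular=[[0,0,0],[0,0,0],[0,0,0],[0,0,0],[0,0,0],[0,0,0],[0,0,0],[0,0,0]])

```text
t: 15.52
eef_pos: [0.5534, -0.0692, 0.0177]
ee_rot: [0.786, 0.619, -0.0, 0.0]
wrist_force: [0.8, -0.1, -0.2]
finger_gap: 0.008
gripper_force: 0.0
```

```bash
python3 -c "
from h import *
look('pics/a10.png')"
```

```text
t 15.52 board pos [-0.0034 -0.1349 -0.0223] gap 0.008 shift [ 0.1349  0.0041 -0.0223] turn [-0.     0.     0.004]
[ 0.8 -0.1 -0.2]
red [186. 212.] 116.5 [ 0.031 -0.167]
red [299. 162.] 110.5 [-0.053  0.022]
brass [397. 205.] 124.0 [0.069 0.15 ]
brass [352. 218.] 114.0 [0.082 0.073]
brass [363. 154.] 70.5 [-0.058  0.134]
```

Cap in the white tray. Next is the last cap, at board position (-0.053, 0.022).

Request:
drive_tool(hand=[0.008,0.008,0.008,0.008,0.008,0.008,0.008,0.008], xyz=[[0,0,-0.015],[0,0,-0.035],[0.03,-0.008,-0.04],[0.06,-0.016,-0.04],[0.09,-0.023,-0.04],[0.12,-0.03,-0.04],[0.15,-0.037,-0.04],[0.18,-0.044,-0.04]], angular=[[0,0,0],[0,0,0],[0,0,0],[0,0,0],[0,0,0],[0,0,0],[0,0,0],[0,0,0]])

```text
t: 16.23
eef_pos: [0.5529, 0.118, 0.0578]
ee_rot: [0.786, 0.618, 0.0, 0.0]
wrist_force: [1.1, -0.6, 0.7]
finger_gap: 0.008
gripper_force: 0.0
```

Request:
drive_tool(hand=[0.008,0.008,0.008,0.008,0.008,0.008,0.008,0.008], xyz=[[0.02,-0.005,0],[0.03,-0.0065,0],[0.03,-0.0065,0.01],[0.03,-0.0065,0.02],[0.03,-0.0065,0.03],[0.03,-0.0065,0.037],[0.03,-0.0065,0.04],[0.03,-0.0065,0.04]], angular=[[0,0,0],[0,0,0],[0,0,0],[0,0,0],[0,0,0],[0,0,0],[0,0,0],[0,0,0]])

```text
t: 16.9
eef_pos: [0.553, 0.1461, 0.0164]
ee_rot: [0.786, 0.618, -0.001, -0.0]
wrist_force: [-0.1, -0.2, -0.7]
finger_gap: 0.0082
gripper_force: 0.0
```

```bash
python3 -c "
from h import *
look('pics/a11.png')"
```

```text
t 16.9 board pos [-0.0553  0.0741 -0.0236] gap 0.0082 shift [-0.0743  0.0551 -0.0236] turn [-0.002  0.001  0.003]
[-0.1 -0.2 -0.7]
red [299. 162.] 116.0 [-0.053  0.021]
red [186. 212.] 86.5 [ 0.03  -0.167]
brass [397. 205.] 123.0 [0.069 0.15 ]
brass [351. 217.] 85.0 [0.081 0.073]
brass [363. 154.] 70.5 [-0.058  0.134]
```

Request:
drive_tool(hand=[0.008,0.008,0.008,0.008,0.008,0.008,0.008,0.008], xyz=[[-0.006,0,0],[-0.012,0,0],[-0.018,0,0],[-0.024,0,0],[-0.03,0,0],[-0.036,0,0],[-0.042,0,0],[-0.048,0,0]], angular=[[0,0,0],[0,0,0],[0,0,0],[0,0,0],[0,0,0],[0,0,0],[0,0,0],[0,0,0]])

```text
t: 17.62
eef_pos: [0.5423, 0.1, 0.0178]
ee_rot: [0.786, 0.619, 0.0, 0.0]
wrist_force: [-1.0, -0.3, -0.0]
finger_gap: 0.0081
gripper_force: 0.1
```

```bash
python3 -c "
from h import *
look('pics/a12.png')"
```

```text
t 17.62 board pos [-0.0546  0.0267 -0.0222] gap 0.0081 shift [-0.0269  0.0545 -0.0222] turn [0.    0.    0.004]
[-1.  -0.3 -0. ]
red [289. 164.] 120.5 [-0.052  0.005]
red [186. 212.] 87.5 [ 0.03  -0.167]
brass [397. 205.] 123.0 [0.069 0.15 ]
brass [352. 218.] 99.0 [0.082 0.073]
brass [363. 154.] 70.5 [-0.058  0.134]
```

Request:
drive_tool(hand=[0.008,0.008,0.008,0.008,0.008,0.008,0.008,0.008], xyz=[[-0.007,0,0],[-0.014,0,0],[-0.021,0,0],[-0.028,0,0],[-0.035,0,0],[-0.042,0,0],[-0.049,0,0],[-0.056,0,0]], angular=[[0,0,0],[0,0,0],[0,0,0],[0,0,0],[0,0,0],[0,0,0],[0,0,0],[0,0,0]])

```text
t: 18.33
eef_pos: [0.5291, 0.0455, 0.0177]
ee_rot: [0.786, 0.619, -0.0, 0.0]
wrist_force: [-0.0, 0.8, -0.6]
finger_gap: 0.008
gripper_force: 0.0
```

Request:
drive_tool(hand=[0.008,0.008,0.008,0.008,0.008,0.008,0.008,0.008], xyz=[[-0.007,0,0],[-0.014,0,0],[-0.021,0,0],[-0.028,0,0],[-0.035,0,0],[-0.042,0,0],[-0.049,0,0],[-0.056,0,0]], angular=[[0,0,0],[0,0,0],[0,0,0],[0,0,0],[0,0,0],[0,0,0],[0,0,0],[0,0,0]])

```text
t: 19.0
eef_pos: [0.516, -0.0089, 0.0177]
ee_rot: [0.786, 0.619, -0.0, 0.0]
wrist_force: [-0.4, -0.0, 0.2]
finger_gap: 0.0081
gripper_force: 0.0
```

```bash
python3 -c "
from h import *
look('pics/a13.png')"
```

```text
t 19.0 board pos [-0.0542 -0.0854 -0.0223] gap 0.0081 shift [ 0.0851  0.0545 -0.0223] turn [0.    0.    0.005]
[-0.4 -0.   0.2]
red [222. 172.] 120.0 [-0.052 -0.107]
red [186. 213.] 110.5 [ 0.031 -0.167]
brass [397. 205.] 123.0 [0.069 0.15 ]
brass [352. 218.] 104.5 [0.082 0.073]
brass [363. 154.] 70.5 [-0.058  0.134]
```

Request:
drive_tool(hand=[0.008,0.008,0.008,0.008,0.008,0.008,0.008,0.008], xyz=[[-0.006,0,0],[-0.012,0,0],[-0.018,0,0],[-0.024,0,0],[-0.03,0,0],[-0.036,0,0],[-0.042,0,0],[-0.048,0,0]], angular=[[0,0,0],[0,0,0],[0,0,0],[0,0,0],[0,0,0],[0,0,0],[0,0,0],[0,0,0]])

```text
t: 19.72
eef_pos: [0.5047, -0.0555, 0.0177]
ee_rot: [0.786, 0.619, -0.0, 0.0]
wrist_force: [0.2, -0.1, 0.7]
finger_gap: 0.0077
gripper_force: 0.0
```

Request:
drive_tool(hand=[0.008,0.008,0.008,0.008,0.008,0.008,0.008,0.008], xyz=[[0,0,-0.015],[0,0,-0.035],[0,0,-0.06],[0,0,-0.085],[0,-0.015,-0.11],[0,-0.035,-0.125],[0,-0.05,-0.13],[0,-0.05,-0.13]], angular=[[0,0,0],[0,0,0],[0,0,0],[0,0,0],[0,0,0],[0,0,0],[0,0,0],[0,0,0]])

```text
t: 20.38
eef_pos: [0.4546, -0.0431, 0.1493]
ee_rot: [0.786, 0.619, 0.0, 0.0]
wrist_force: [0.5, 0.7, 0.0]
finger_gap: 0.008
gripper_force: 0.0
```

```bash
python3 -c "
from h import *
look('pics/a14.png')"
```

```text
t 20.38 board pos [-0.1056 -0.1332  0.1093] gap 0.008 shift [0.1327 0.1061 0.1095] turn [ 0.001 -0.     0.005]
[0.5 0.7 0. ]
red [186. 212.] 114.0 [ 0.031 -0.167]
red [186. 191.] 109.5 [-0.016 -0.166]
brass [352. 218.] 127.0 [0.082 0.074]
brass [397. 205.] 122.0 [0.069 0.15 ]
brass [363. 154.] 70.5 [-0.058  0.134]
```

View pics/a14.png

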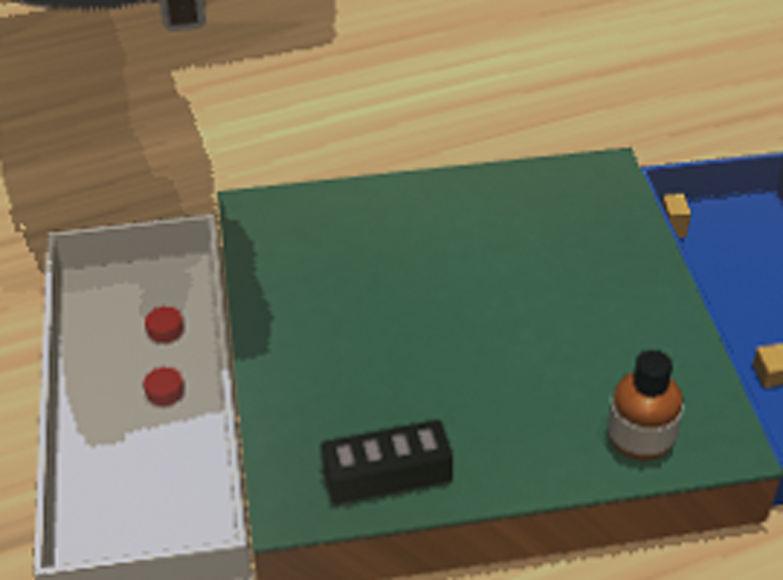

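Both caps lie flat in the white tray at crop (163,323) and (163,386). Both clamps are in the blue tray at (677,214) and (769,365), the first against the tray wall. Bottle and cover haven't moved. I check the near clamp from the top camera before handing in.

```bash
python3 -c "
from h import *
im=cams.capture('top')
for c in blobs(im,(12,90,70),(35,255,255),20):
  p=cen(c); 
  if cv2.contourArea(c)<400:
    for z in(.012,.03): 
      b=RB.inv().apply(cast('top',[p],z)[0]-C)
      if abs(b[0])<.14 and abs(b[1])<.24: print(p.round(0),cv2.contourArea(c),z,b[:2].round(3))
for z in(.005,.012,.02,.03): print(z,*[RB.inv().apply(cast('scene',[q],z)[0]-C)[:2].round(3) for q in([363,154],[397,205])])
"
```

```text
[236. 141.] 120.0 0.012 [0.11  0.076]
[236. 141.] 120.0 0.03 [0.107 0.074]
[176. 169.] 97.0 0.012 [0.037 0.169]
[176. 169.] 97.0 0.03 [0.035 0.164]
[166. 244.] 62.0 0.012 [-0.096  0.151]
[166. 244.] 62.0 0.03 [-0.095  0.147]
0.005 [-0.105  0.155] [0.032 0.171]
0.012 [-0.097  0.151] [0.038 0.168]
0.02 [-0.087  0.147] [0.045 0.163]
0.03 [-0.076  0.142] [0.054 0.158]
```

The two views agree at z≈0.012, so both clamps rest on the tray floor.

```bash
python3 -c "
from h import *
print(ticket.sign_off())"
```

```text
the job is handed in; nothing more can be done
None
```

I pushed both brass clamps into the blue tray and both red caps into the white tray, left the bottle and black cover where they were, and handed the job in about 20 s into the 62 s limit (the hand-in returned no verdict).

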